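Clear the brush and hold the paint box lid at its balance point

ROBOT

A 6-joint arm with a two-finger parallel gripper is mounted at the origin on the work surface. World frame = base frame: x ahead of the robot, y to its left, z up, the work surface at z = 0. Lengths are in m, angles in rad, forces in N, time in s.
With the tool pointing down it reaches from about 0.35 to 0.975 m from the base axis. Payload 4.9 kg.
Tool frame: the origin (TCP) lies between the finger pads, 19 mm behind the fingertips; this is the grasp point; z points along the fingers, y is the direction in which the jaws open and shut (so a half turn about z gives the same grasp; the last joint's range is limited). The gripper opens to 85 mm and grips with 20 to 120 N. Pads are 22 mm wide; open, the fingers measure 114 mm over their backs; the gripper's body (76 mm by 85 mm) begins 54 mm behind the grasp point. The pads swing forward as they close: fully open they stand 13 mm farther back than shut.
Start: joints at [-1.224, 0.053, 1.613, -0, 1.476, -0.119], TCP at [0.281, -0.558, 0.25] pointing down, gripper open.
Joint ranges: [-3.01, 3.01], [-1.01, 2.22], [0.06, 2.58], [-1.02, 4.17], [0.09, 2.62], [-3.14, 3.14]. Speed limits (rad/s): [2.57, 2.57, 3.14, 3.14, 3.14, 3.14].

INTERFACE

Orientations are given as a unit quaternion [w, x, y, z].
In Python, from plant import manip, cams gives the robot as it stands.
- The arm moves only by the tool jog_arm, never from a script. Its argument "targets" is a list of rows, each a list of 4 numbers: the shift along the tool's x, y, z in m, then the turn about the tool's z in degrees. A call has 1 to 5 rows; each row is the pose to reach, as a shift and turn from the pose commanded when the call began, along the tool's axes at that moment; what a row does not reach only later rows make up. A row lasts 1/12 s, in which the tool goes at most 41.7 mm and 7.16 degrees, less where a joint would pass 70% of its speed; a pose out of reach is approached as far as the arm can. A call with a gripper value outside its range is refused whole. "fingers" is the opening, from 0 (shut) to 1 (fully open), set as the call begins (left out, the last holds). The fingers move at their own pace and stop on an object; the grip force is fixed at half the most. Time passes only in rows, so rows that repeat a pose let the fingers close. It gives the time, the measured TCP pose, the force and the opening at its end, in the units of the state.
- manip.state(): the state, without advancing time (a new reading comes with each control period).
- cams.grab_frame(name): name is "side" or "top"; returns the picture (384x512x3 uint8, red, green, blue); there is no depth.
- cams.get_calibration(name): a dict with "camera_matrix" (3x3 intrinsics, pixels), "cam_to_world" (4x4, takes a point from camera to world coordinates). Camera axes: x right, y up, looking along -z (the intrinsics and any distortion apply to the point x, -y, -z); pixel columns grow to the right and rows downward; lengths in m; the calibration is good to about 2 mm. A picture is of the moment at which its call begins. get_calibration takes no time and is no camera call.
- manip.job_done(): hands the job in, once; it reports no verdict.
The state is a dict: "time": time; "joint_pos": joint angles; "joint_vel": joint speeds; "joint_efforts": joint torques, N m; "tool_pos": TCP position; "tool_rot": TCP orientation; "contact_force": force on the tool from outside, world axes, zero at the start; "ft_torque": the same for the moment, N m; "gripper_width": opening from 0.0 (shut) to 1.0 (fully open).
Only numpy, scipy, OpenCV 4.12 (cv2) and the standard library are available. Lean on these libraries where they do the work, as an engineer would, in place of code of your own. Each camera call takes 0.05 s, during which the arm holds its last target. There are 200 camera calls.

TASK

Take the paint brush off the lid of the wooden paint box and stand it, bristles up, in the mug. Then grip the brass bar handle of the lid and swing the lid up to its balance point, straight upright over its hinge, so that I can fit a new lid stay: finish still gripping the handle and holding the lid there, without it ever falling over backwards. Leave the other things on the table where they are, and do not tip the mug.

Things in the scene. Friction and masses are not known exactly. Their poses are not given: they have to be found in the camera images.
- paintbox: Flat wooden box, 170 (x) by 230 (y) mm, fixed. Origin: centre of its underside; x from handle side to hinge side, y along the hinge, z up. Lid shut, its flat top is 63.5 mm above the table; two battens on it (20 mm wide in y, 150 mm long in x, centred 65 mm either side of the middle) reach 75.5 mm. The brush lies across the battens, 12 mm clear of the lid between them.
- lid (a joint): Lid angle (rad): 0 shut, grows as the handle side rises; 1.571 is straight upright, the balance point (its weight is right over the hinge); stop at 2.3. The hinge is free, without spring or noticeable friction: let go, the lid (0.4 kg, 170 by 230 by 10 mm) falls shut below 1.571 and backwards above it.
- lid_hinge (a point): Point on the hinge line at the middle of the box's far top edge, 60 mm above the table. The hinge line runs along the box's y. Axes turn with the lid; lid shut, they are the box's axes.
- lid_handle (a point): Middle of the lid's handle: round brass bar, 12 mm diameter, parallel to the hinge, 210 mm from the hinge line, at its height (60 mm) with the lid shut. Bar centre is 40 mm off the lid's front edge, on two arms 12 mm wide centred 60 mm either side: 108 mm of bar are free between them, only the table below. The bar can turn between the fingers. Axes as lid_hinge.
- brush: Flat paint brush, loose, about 45 g, 210 mm long, lying roughly along the hinge line, foot to the robot's left. Origin: mid length, on its underside; x from foot (bare handle end, -105 mm) to bristle tip (+105 mm); z up. Squared handle 12 mm wide (y), 10 mm thick (z) to x = 40 mm, steel ferrule 16 mm wide to 75 mm, then rigid bristles 20 mm wide.
- brush_foot (a point): Centre of the brush's bare handle end.
- mug: White mug, loose, about 0.35 kg: the only open vessel among the upright containers. Height 85 mm, outer radius at the rim 37 mm, wall 4 mm, floor about 5 mm thick, a handle on its +y side. Origin at the centre of its underside.
- jar: Closed glass jar with lid, 68 mm across, 95 mm tall. Origin at the centre of its underside. Leave alone.
- bottle: Closed amber glass bottle, 56 mm across, 130 mm tall. Origin at the centre of its underside. Leave alone.
- jar_lid: Loose flat white jar lid, 72 mm across, 12 mm thick, lying on the table. Origin at the centre of its underside. Leave alone.
Mind the look-alikes: they are no part of the job. Of the things that look like the brush, the larger one is meant.

How it is judged:
On the way, in this order (a step that is already met when the one before it is completed fails the run):
1. the brush stands bristles up in the mug, let go (horizontal distance between brush_foot and mug below 0.036 m and z of brush_foot in the frame of mug below 0.03 m and angle between brush's own x axis and vertical below 0.75 rad and angle between mug's own z axis and vertical below 0.1 rad and contact force between the fingers and brush below 0.1 N and linear speed of brush below 0.05 m/s), for 0.2 s.
2. the lid is held still at its balance point by the handle (value of joint lid between 1.491 and 1.651 rad and velocity of joint lid between -0.05 and 0.05 rad/s and contact force between the fingers and paintbox above 2 N and distance between the grasp point and lid_handle below 0.035 m), for 0.3 s.
At the end, for the whole second after the job is handed in: Lid still, within 0.08 rad of upright, gripped by its handle (over 2 N, TCP within 35 mm of the bar's middle). Brush at rest, bristles up in the upright mug, foot inside it and under 30 mm above its underside, leaning under 43 degrees, not touched by the fingers (all of step 1 and all of step 2); the arm keeps its last pose, push and grip.
It fails at once if the lid falls over backwards (beyond 1.9 rad) (value of joint lid above 1.9 rad).
It fails at once if the mug is tipped (more than 0.5 rad) (angle between mug's own z axis and vertical above 0.5 rad).
It fails at once if another thing is moved by more than 30 mm or knocked over (distance of any of jar, bottle, jar_lid from where it was at the start of the episode above 0.03 m or angle between any of jar, bottle, jar_lid's own z axis and vertical above 0.5 rad).
It also fails if it takes over 64 s, if anything falls off the work surface, if the arm or the gripper's body presses on something with over 40 N, if the wrist force passes 120 N, or if a joint passes its speed limit or range.

## Working session

There is one attempt and no reset: what is moved stays moved. The work goes in short steps, Python scripts to look and compute and a tool call to move; the robot and the scene stay as the last step left them, time stands still between calls to the robot, and variables do not carry over. Pictures are saved under pics/ and viewed, about 8 in all and at most 12, crops included, and the job is handed in when it is done.

Besides the shell and the picture viewer there is one more tool, called after "Request:" as name(argument=value, ...) on one line, values as JSON. jog_arm: Moves the arm, as the interface text tells. Its arguments: {"type":"object","properties":{"targets":{"type":"array"},"fingers":{"type":"number"}},"required":["targets"]}

```bash
mkdir -p pics; ls
python3 - <<'E'
from plant import manip,cams
import cv2,numpy as np
np.set_printoptions(precision=4,suppress=True)
for n in("side","top"):
    f=cams.grab_frame(n); cv2.imwrite(f"pics/{n}0.png",f[:,:,::-1]); np.save(f"pics/{n}0.npy",f)
    c=cams.get_calibration(n); print(n,c)
print(manip.state())
E
```

```text
pics
side {'camera_matrix': array([[373.1699,   0.    , 258.5306],
       [  0.    , 373.1699, 189.7834],
       [  0.    ,   0.    ,   1.    ]]), 'cam_to_world': array([[-0.898 ,  0.2719, -0.3459,  0.2166],
       [-0.4399, -0.5433,  0.715 ,  0.7019],
       [ 0.0065,  0.7943,  0.6075,  0.6383],
       [ 0.    ,  0.    ,  0.    ,  1.    ]])}
top {'camera_matrix': array([[395.8797,   0.    , 249.977 ],
       [  0.    , 395.8797, 190.0411],
       [  0.    ,   0.    ,   1.    ]]), 'cam_to_world': array([[-0.0075,  0.9901, -0.1405,  0.4123],
       [-0.9996, -0.0112, -0.0257,  0.0296],
       [-0.027 ,  0.1402,  0.9898,  0.8923],
       [ 0.    ,  0.    ,  0.    ,  1.    ]])}
{'time': 0.1, 'joint_pos': array([-1.224 ,  0.0533,  1.6142,  0.    ,  1.476 , -0.119 ]), 'joint_vel': array([ 0.0014, -0.0027, -0.0047, -0.0006,  0.0009, -0.    ]), 'joint_efforts': array([  0.0007, -39.4905, -37.1363,  -0.0001,   0.0039,  -0.    ]), 'tool_pos': array([ 0.2805, -0.5579,  0.2489]), 'tool_rot': array([-0.0009,  0.973 ,  0.2308, -0.0001]), 'contact_force': array([ 0.635 ,  0.3817, -0.3272]), 'ft_torque': array([-0.0222, -0.0381, -0.0476]), 'gripper_width': 0.9970192861648115}
```

View pics/top0.png

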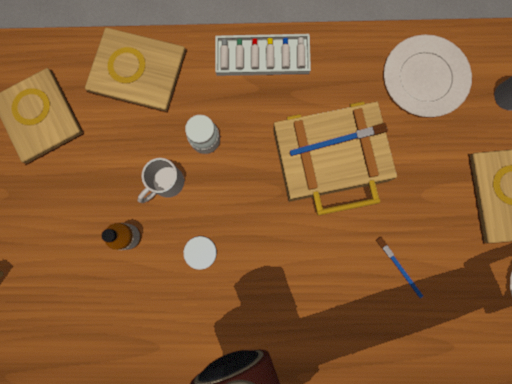

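View pics/side0.png

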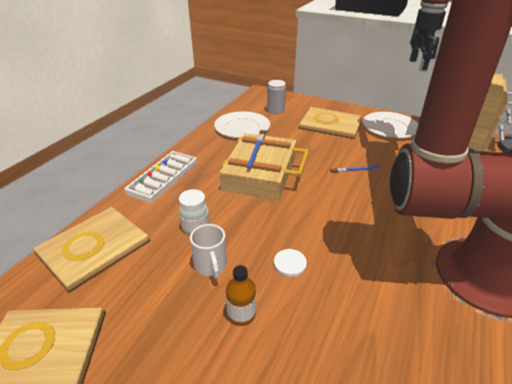

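```bash
cat > h.py <<'E'
import numpy as np,cv2
from plant import manip,cams
np.set_printoptions(precision=4,suppress=True)
def ray(n,u,v,z):
    c=cams.get_calibration(n);K=c["camera_matrix"];T=np.array(c["cam_to_world"])
    d=T[:3,:3]@np.array([(u-K[0,2])/K[0,0],-(v-K[1,2])/K[1,1],-1]);o=T[:3,3]
    return o+d*(z-o[2])/d[2]
def proj(n,p):
    c=cams.get_calibration(n);K=c["camera_matrix"];T=np.array(c["cam_to_world"])
    q=T[:3,:3].T@(np.asarray(p)-T[:3,3]);return K[0,2]-K[0,0]*q[0]/q[2],K[1,2]+K[1,1]*q[1]/q[2]
def crop(n,name,x0,y0,w,h,s):
    f=cams.grab_frame(n)[y0:y0+h,x0:x0+w,::-1]
    cv2.imwrite(f"pics/{name}.png",cv2.resize(f,None,fx=s,fy=s,interpolation=cv2.INTER_CUBIC))
E
python3 - <<'E'
from h import *
crop("top","c1",130,90,270,135,2.95)
E
```

```text
(no output)
```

View pics/c1.png

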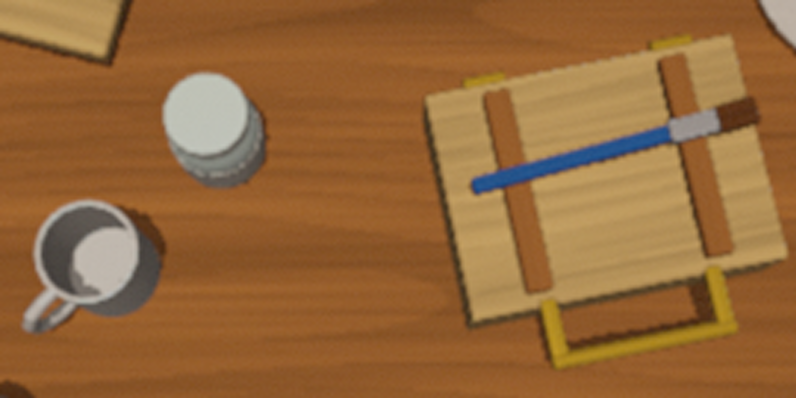

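Run:
```python
from h import *
P=lambda u,v,z:ray("top",130+u/2.95,90+v/2.95,z)
for k,a in dict(foot=(476,186,.0855),fer0=(672,130,.0855),fer1=(718,120,.0855),tip=(757,108,.0855),mugrim=(90,252,.085),mugfloor=(105,262,.005),
 c1=(427,97,.0635),c2=(733,37,.0635),c3=(787,258,.0635),c4=(470,325,.0635),barL=(560,360,.066),barR=(737,326,.066),jar=(206,115,.095)).items(): print(k,P(*a))
c=np.mean([P(*a)for a in[(427,97,.0635),(733,37,.0635),(787,258,.0635),(470,325,.0635)]],0);print("boxc",c)
y=P(427,97,.06)-P(733,37,.06)+P(470,325,.06)-P(787,258,.06);y/=np.linalg.norm(y);x=np.array([y[1],-y[0],0]);print("y",y,"x",x,np.degrees(np.arctan2(-y[0],y[1])))
hg=c+x*.085;hg[2]=.06;bar=hg-x*.21;print("hinge",hg,"bar",bar)
f,t=P(476,186,.0855),P(757,108,.0855);d=(t-f);print(np.linalg.norm(d),np.degrees(np.arctan2(d[1],d[0])))
for p in(bar,hg):
  u,v=proj("top",p);print((u-130)*2.95,(v-90)*2.95)
s=manip.state();from scipy.spatial.transform import Rotation as R
q=s["tool_rot"];print(R.from_quat(q[[1,2,3,0]]).as_matrix(),s["time"])
```

```text
foot [ 0.6036 -0.0361  0.0855]
fer0 [ 0.6422 -0.1752  0.0855]
fer1 [ 0.649  -0.2079  0.0855]
tip [ 0.6573 -0.2357  0.0855]
mugrim [0.5598 0.2369 0.085 ]
mugfloor [0.5664 0.2455 0.005 ]
c1 [ 0.6761 -0.0036  0.0635]
c2 [ 0.718  -0.2284  0.0635]
c3 [ 0.5532 -0.258   0.0635]
c4 [ 0.5075 -0.0314  0.0635]
barL [ 0.4817 -0.0941  0.066 ]
barR [ 0.5045 -0.2193  0.066 ]
jar [0.6554 0.1541 0.095 ]
boxc [ 0.6137 -0.1304  0.0635]
y [-0.1905  0.9817  0.    ] x [0.9817 0.1905 0.    ] 10.984698978005225
hinge [ 0.6971 -0.1142  0.06  ] bar [ 0.491  -0.1542  0.06  ]
0.20662210308959839 -74.93334734306478
643.1838456246526 346.8309862393558
576.7028581138982 68.51142207291338
[[ 0.8935  0.4491 -0.0005]
 [ 0.4491 -0.8935  0.0016]
 [ 0.0002 -0.0016 -1.    ]] 0.15
```

```bash
cat >> h.py <<'E'
def yaw():  # world angle of tool y axis, deg
    from scipy.spatial.transform import Rotation as R
    m=R.from_quat(manip.state()["tool_rot"][[1,2,3,0]]).as_matrix();return np.degrees(np.arctan2(m[1,1],m[0,1]))
def plan(*wps,step=.040,ang=7.0,p0=None,y0=None):
    """waypoints (x,y,z,yaw of tool y or None) -> rows per call of <=5 rows"""
    p=np.array(manip.state()["tool_pos"] if p0 is None else p0);a=yaw() if y0 is None else y0;seq=[]
    for w in wps:
        t=np.array(w[:3]);ta=a if w[3] is None else a+(w[3]-a+90)%180-90
        n=int(np.ceil(max(np.linalg.norm(t-p)/step,abs(ta-a)/ang,1)))
        seq+=[(p+(t-p)*i/n,a+(ta-a)*i/n) for i in range(1,n+1)];p,a=t,ta
    p=np.array(manip.state()["tool_pos"] if p0 is None else p0);a=yaw() if y0 is None else y0
    for i in range(0,len(seq),5):
        r=np.radians(a);ty=np.array([np.cos(r),np.sin(r),0]);tx=np.array([-np.sin(r),np.cos(r),0])
        rows=[[round(float((q-p)@tx),4),round(float((q-p)@ty),4),round(float(p[2]-q[2]),4),round(float(a-b),2)] for q,b in seq[i:i+5]]
        # keep continuity with rounded rows
        print(rows);x,y,z,d=rows[-1];p=p+tx*x+ty*y-np.array([0,0,z]);a-=d
    print("end",p,a)
E
python3 - <<'E'
from h import *
plan((.6375,-.162,.17,15.07))
E
```

```text
[[0.0355, -0.0138, 0.0056, -5.6], [0.071, -0.0276, 0.0113, -11.2], [0.1064, -0.0415, 0.0169, -16.8], [0.1419, -0.0553, 0.0226, -22.39], [0.1774, -0.0691, 0.0282, -27.99]]
[[0.0378, 0.0045, 0.0057, -5.6], [0.0756, 0.0089, 0.0113, -11.2], [0.1135, 0.0134, 0.017, -16.8], [0.1513, 0.0178, 0.0226, -22.4], [0.1891, 0.0223, 0.0282, -28.0]]
[[0.0313, 0.0216, 0.0057, -5.6], [0.0626, 0.0433, 0.0113, -11.19], [0.0939, 0.065, 0.017, -16.79], [0.1252, 0.0867, 0.0226, -22.39]]
end [ 0.6375 -0.162   0.17  ] 15.067743887363974
```

Request:
jog_arm(targets=[[0.0355,-0.014,0.0055,-5.6],[0.071,-0.0275,0.011,-11.2],[0.1065,-0.0415,0.017,-16.8],[0.142,-0.055,0.0225,-22.4],[0.177,-0.069,0.028,-28]], fingers=0.5)

```text
time: 0.57
tool_pos: [0.4086, -0.4157, 0.2213]
tool_rot: [-0.0, 0.887, 0.461, -0.0]
contact_force: [0.6, -0.7, -0.2]
gripper_width: 0.499
```

Request:
jog_arm(targets=[[0.038,0.0045,0.0055,-5.6],[0.0755,0.009,0.011,-11.2],[0.1135,0.0135,0.017,-16.8],[0.151,0.018,0.0225,-22.4],[0.189,0.022,0.028,-28]])

```text
time: 0.98
tool_pos: [0.5359, -0.274, 0.1934]
tool_rot: [-0.0, 0.749, 0.662, -0.0]
contact_force: [0.3, 0.1, 0.3]
gripper_width: 0.498
```

Request:
jog_arm(targets=[[0.031,0.0215,0.0055,-5.6],[0.0625,0.0435,0.011,-11.2],[0.094,0.065,0.017,-16.8],[0.125,0.087,0.0225,-22.4],[0.125,0.087,0.0225,-22.4]])

```text
time: 1.4
tool_pos: [0.6396, -0.1574, 0.1695]
tool_rot: [-0.001, 0.605, 0.796, 0.001]
contact_force: [-1.1, -0.6, -0.7]
gripper_width: 0.497
```

Run:
```python
from h import *
s=manip.state();print(s["time"],s["tool_pos"],yaw(),s["joint_pos"],s["contact_force"],s["gripper_width"])
crop("side","c2",200,60,180,150,4)
plan((.6375,-.162,.082,15.07))
```

```text
1.4 [ 0.6396 -0.1574  0.1695] 15.588766963772974 [-0.3553  0.1901  1.6006  0.0026  1.3528 -0.6279] [-1.0507 -0.6301 -0.6977] 0.4972744403439561
[[-0.0007, -0.0004, 0.0293, 0.1], [-0.0013, -0.0009, 0.0586, 0.2], [-0.002, -0.0013, 0.0879, 0.3]]
end [ 0.6375 -0.162   0.082 ] 15.065254607298954
```

View pics/c2.png

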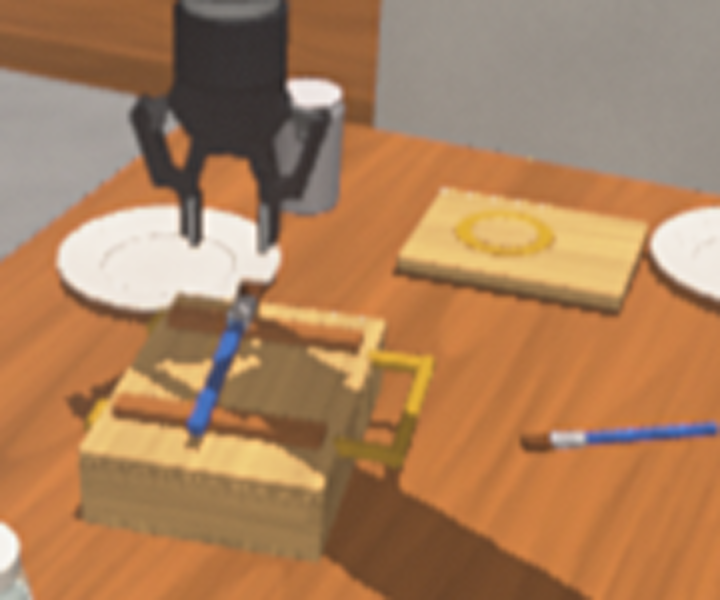

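Request:
jog_arm(targets=[[0,0,0.03,0],[0,0,0.06,0],[0,0,0.083,0],[0,0,0.083,0]])

```text
time: 1.78
tool_pos: [0.6327, -0.1621, 0.0818]
tool_rot: [-0.005, 0.609, 0.793, -0.002]
contact_force: [-1.2, 0.4, -1.9]
gripper_width: 0.495
```

Request:
jog_arm(targets=[[0,0,0,0],[0,0,0,0],[0,0,0,0],[0,0,0,0],[0,0,0,0]], fingers=0)

```text
time: 2.2
tool_pos: [0.6387, -0.1636, 0.0913]
tool_rot: [0.002, 0.608, 0.794, 0.0]
contact_force: [-0.5, -0.7, 4.7]
gripper_width: 0.119
```

Request:
jog_arm(targets=[[0,0,-0.03,0],[0,0,-0.06,0],[0,0,-0.06,0]])

```text
time: 2.45
tool_pos: [0.6411, -0.1642, 0.1568]
tool_rot: [0.006, 0.608, 0.794, 0.002]
contact_force: [1.7, -0.2, 1.5]
gripper_width: 0.119
```

Run:
```python
from h import *
s=manip.state();print(s["time"],s["tool_pos"],yaw(),s["contact_force"],s["gripper_width"])
crop("side","c3",200,60,180,150,4)
```

```text
2.45 [ 0.6411 -0.1642  0.1568] 15.094176357183203 [ 1.7095 -0.1843  1.4839] 0.11886733032417574
```

View pics/c3.png

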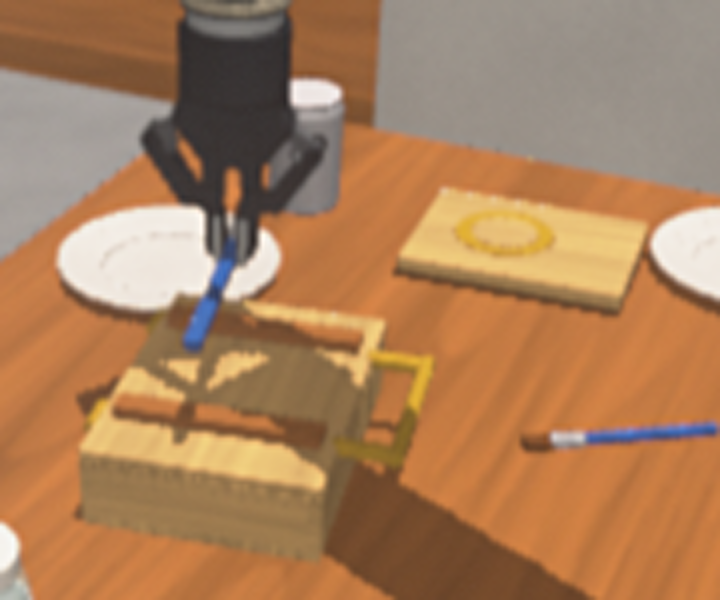

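```bash
cat >> h.py <<'E'
def tilts(foot,L=.132,dz=0.004,deg=range(-10,91,10)):
    s=manip.state();p=s["tool_pos"]-[0,0,dz];a=np.radians(yaw()-90) # brush foot->tip dir
    for t in deg:
        r=np.radians(t);f=p-L*np.array([np.cos(a)*np.cos(r),np.sin(a)*np.cos(r),np.sin(r)]);print(t,np.array(proj("side",f)),np.array(proj("top",f)),f)
E
python3 - <<'E'
from h import *
tilts(0,deg=range(-10,50,5))
E
```

```text
-10 [247.7743 135.089 ] [296.1048 140.6534] [ 0.6063 -0.0383  0.1732]
-5 [247.6978 139.3238] [294.8068 142.4578] [ 0.6059 -0.0369  0.1618]
0 [247.7059 143.343 ] [294.0452 144.081 ] [ 0.6058 -0.0364  0.1503]
5 [247.7968 147.1108] [293.802  145.5185] [ 0.6059 -0.0369  0.1388]
10 [247.9676 150.5958] [294.0564 146.7679] [ 0.6063 -0.0383  0.1274]
15 [248.2147 153.7713] [294.7854 147.8284] [ 0.6069 -0.0407  0.1161]
20 [248.5339 156.6157] [295.9645 148.7007] [ 0.6078 -0.0441  0.1051]
25 [248.9201 159.112 ] [297.568  149.3869] [ 0.609  -0.0483  0.0945]
30 [249.3679 161.2482] [299.57   149.8899] [ 0.6104 -0.0535  0.0843]
35 [249.8716 163.0165] [301.944  150.2133] [ 0.612  -0.0595  0.0746]
40 [250.4252 164.4134] [304.664  150.3616] [ 0.6138 -0.0662  0.0654]
45 [251.0225 165.4391] [307.7043 150.3395] [ 0.6158 -0.0737  0.0569]
```

Run:
```python
from h import *
print("jarlid",ray("top",200,253,.012),"smallbrush",ray("top",380,240,.005),ray("top",421,296,.005))
plan((.57,.0175,.15,11),(.57,.0175,.105,11),(.57,.0175,.062,11,),step=.036,p0=[.6375,-.162,.147],y0=15.07)
print(manip.state()["tool_pos"])
```

```text
jarlid [0.3983 0.1637 0.012 ] smallbrush [ 0.4237 -0.2334  0.005 ] [ 0.3032 -0.3147  0.005 ]
[[0.0318, -0.0031, -0.0005, 0.68], [0.0636, -0.0062, -0.001, 1.36], [0.0954, -0.0093, -0.0015, 2.04], [0.1273, -0.0123, -0.002, 2.71], [0.1591, -0.0154, -0.0025, 3.39]]
[[0.0315, -0.005, -0.0005, 0.68], [0.0315, -0.005, 0.022, 0.68], [0.0315, -0.005, 0.0445, 0.68], [0.0315, -0.005, 0.066, 0.68], [0.0315, -0.005, 0.0875, 0.68]]
end [0.57   0.0175 0.062 ] 11.0
[ 0.6401 -0.1639  0.1543]
```

Request:
jog_arm(targets=[[0.032,-0.003,0,0.7],[0.064,-0.006,0,1.4],[0.0955,-0.009,0,2],[0.1275,-0.012,0,2.7],[0.159,-0.015,0,3.4]])

```text
time: 2.92
tool_pos: [0.58, -0.0119, 0.1475]
tool_rot: [-0.001, 0.632, 0.775, -0.0]
contact_force: [0.6, 1.5, -0.0]
gripper_width: 0.12
```

Request:
jog_arm(targets=[[0.0315,-0.005,0,0.7],[0.0315,-0.005,0.02,0.7],[0.0315,-0.005,0.045,0.7],[0.0315,-0.005,0.05,0.7],[0.0315,-0.005,0.05,0.7]])

```text
time: 3.33
tool_pos: [0.5676, 0.017, 0.0954]
tool_rot: [-0.003, 0.636, 0.772, -0.002]
contact_force: [0.6, -0.9, -0.7]
gripper_width: 0.12
```

Run:
```python
from h import *
s=manip.state();print(s["time"],s["tool_pos"],yaw(),s["contact_force"],s["gripper_width"])
```

```text
3.3333 [0.5676 0.017  0.0954] 10.999778009820004 [ 0.6026 -0.9138 -0.7123] 0.12039981905396865
```

Commanded height is about 0.097; now press the bristle end on the box edge slowly.

Request:
jog_arm(targets=[[0,0,0.008,0],[0,0,0.015,0],[0,0,0.02,0],[0,0,0.025,0],[0,0,0.028,0]])

```text
time: 3.75
tool_pos: [0.5711, 0.0173, 0.0729]
tool_rot: [-0.0, 0.637, 0.771, 0.001]
contact_force: [-6.7, 5.8, 14.7]
gripper_width: 0.114
```

Request:
jog_arm(targets=[[0,0,0.003,0],[0,0,0.006,0],[0,0,0.007,0],[0,0,0.007,0]])

```text
time: 4.08
tool_pos: [0.5711, 0.0178, 0.0663]
tool_rot: [-0.0, 0.636, 0.771, 0.001]
contact_force: [-6.2, 6.8, 11.9]
gripper_width: 0.125
```

Run:
```python
from h import *
s=manip.state();print(s["time"],s["tool_pos"],yaw(),s["contact_force"],s["ft_torque"],s["gripper_width"])
crop("side","c4",170,90,150,125,5)
tilts(0,dz=.008,deg=range(0,40,5))
```

```text
4.0833 [0.5711 0.0178 0.0663] 10.952727248187928 [-6.1621  6.8278 11.9274] [ 0.4972  0.9086 -0.148 ] 0.1245068789763102
0 [234.4703 219.9668] [205.0314 183.4339] [0.546  0.1474 0.0583]
5 [234.6984 223.5037] [205.9976 184.2192] [0.5461 0.1469 0.0468]
10 [235.0533 226.6725] [207.3794 184.8871] [0.5464 0.1454 0.0354]
15 [235.5281 229.4521] [209.1514 185.4376] [0.5469 0.143  0.0242]
20 [236.1145 231.8273] [211.2868 185.8712] [0.5476 0.1396 0.0132]
25 [236.8039 233.7885] [213.7588 186.1895] [0.5484 0.1352 0.0025]
30 [237.5866 235.3312] [216.5403 186.3944] [ 0.5494  0.13   -0.0077]
35 [238.4526 236.4557] [219.6045 186.4883] [ 0.5506  0.1239 -0.0174]
```

View pics/c4.png

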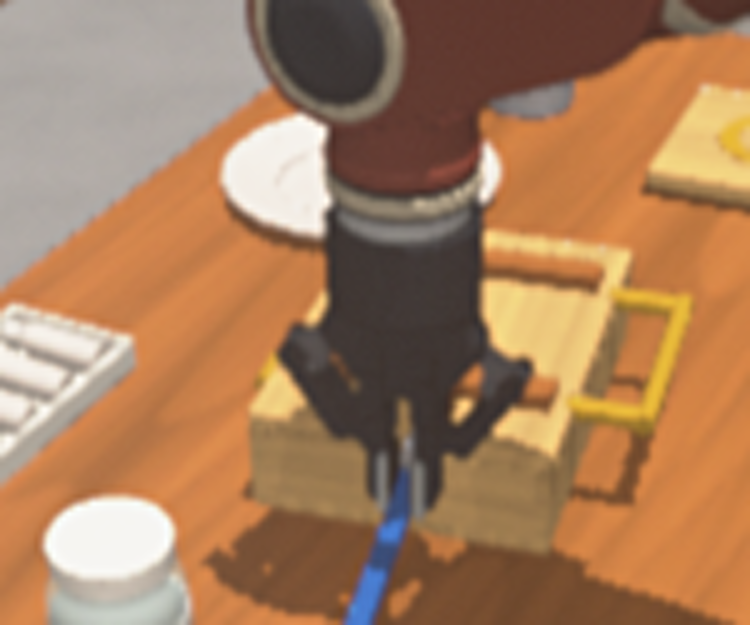

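```bash
cat >> h.py <<'E'
def blue(n,x0,x1,y0,y1):
    f=cams.grab_frame(n);h=cv2.cvtColor(f,cv2.COLOR_RGB2HSV);m=cv2.inRange(h,(100,120,50),(130,255,255));M=np.zeros_like(m);M[y0:y1,x0:x1]=m[y0:y1,x0:x1]
    k,l,st,_=cv2.connectedComponentsWithStats(M);i=1+np.argmax(st[1:,4]);ys,xs=np.nonzero(l==i)
    print(n,"area",len(xs),"box",st[i,:4],"low",xs[ys==ys.max()].mean(),ys.max(),"top",xs[ys==ys.min()].mean(),ys.min(),"left",xs.min(),ys[xs==xs.min()].mean(),"right",xs.max(),ys[xs==xs.max()].mean())
E
python3 - <<'E'
from h import *
blue("side",200,290,150,260);blue("top",150,300,120,240)
E
```

```text
side area 179 box [234 185  17  47] low 237.0 231 top 250.0 185 left 234 229.0 right 250 190.0
top area 86 box [236 172  20   9] low 237.5 180 top 250.5 172 left 236 178.5 right 255 175.0
```

Request:
jog_arm(targets=[[0,0,0.003,0],[0,0,0.005,0],[0,0,0.005,0]])

```text
time: 4.48
tool_pos: [0.5712, 0.0176, 0.0615]
tool_rot: [-0.0, 0.636, 0.771, 0.001]
contact_force: [-6.8, 6.1, 13.5]
gripper_width: 0.122
```

Run:
```python
from h import *
s=manip.state();print(s["time"],s["tool_pos"],yaw(),s["contact_force"],s["gripper_width"])
blue("side",200,290,150,260)
tilts(0,dz=.008,deg=(15,18,20,22,25))
p=np.array([.57,.0175,.057])
w=np.array([.60,-.2496,0]);n=np.array([.1905,-.9817,0])
def W(a,push,z0=.014):
    r=np.radians(a);q=w+n*(.132*np.cos(r)-push);return (q[0],q[1],.132*np.sin(r)+z0,11)
q=W(21,-.006,.020)
plan((p[0],p[1],.17,11),(q[0],q[1],.17,11),(*q[:2],.09,11),p0=p,y0=11)
plan(q,p0=[*q[:2],.09],y0=11)
print("arc");plan(W(21,0),W(25,.003),W(30,.003),*[W(a,.003) for a in range(36,88,7)],step=.06,p0=q[:3],y0=11)
```

```text
4.4833 [0.5712 0.0176 0.0615] 10.94420136079792 [-6.8262  6.0502 13.4687] 0.12162977388843746
side area 177 box [235 186  16  49] low 237.0 234 top 250.0 186 left 235 232.5 right 250 191.5
15 [235.565  230.8509] [209.4921 185.6938] [0.547  0.1428 0.0194]
18 [235.9027 232.3117] [210.7224 185.9647] [0.5474 0.1409 0.0128]
20 [236.1492 233.2036] [211.6122 186.1222] [0.5477 0.1394 0.0084]
22 [236.4122 234.0294] [212.5556 186.2614] [0.548  0.1378 0.0041]
25 [236.8361 235.1434] [214.0676 186.4361] [ 0.5485  0.1351 -0.0022]
[[0.0, 0.0, -0.0377, 0.0], [0.0, 0.0, -0.0753, 0.0], [0.0, 0.0, -0.113, 0.0], [-0.0397, -0.0022, -0.113, 0.0], [-0.0794, -0.0043, -0.113, 0.0]]
[[-0.0397, -0.0022, 0.0, 0.0], [-0.0795, -0.0043, 0.0, 0.0], [-0.1192, -0.0065, 0.0, 0.0], [-0.1589, -0.0086, 0.0, 0.0], [-0.1986, -0.0108, 0.0, 0.0]]
[[-0.0397, -0.0021, 0.0, 0.0], [-0.0794, -0.0043, 0.0, 0.0], [-0.1192, -0.0065, 0.0, 0.0], [-0.1192, -0.0065, 0.0267, 0.0], [-0.1192, -0.0065, 0.0533, 0.0]]
[[0.0, 0.0, 0.0267, 0.0]]
end [ 0.6246 -0.3765  0.09  ] 11.0
[[0.0, 0.0, 0.0227, 0.0]]
end [ 0.6246 -0.3765  0.0673] 11.0
arc
[[0.006, 0.0, 0.006, 0.0], [0.0126, 0.0, -0.0025, 0.0], [0.0179, 0.0, -0.0127, 0.0], [0.0254, 0.0, -0.0243, 0.0], [0.0357, 0.0, -0.0367, 0.0]]
[[0.0117, 0.0, -0.0111, 0.0], [0.0246, 0.0, -0.0207, 0.0], [0.0387, 0.0, -0.0286, 0.0], [0.0536, 0.0, -0.0348, 0.0], [0.0691, 0.0, -0.0391, 0.0]]
[[0.0159, 0.0, -0.0024, 0.0]]
end [ 0.6016 -0.258   0.1455] 11.0
```

Request:
jog_arm(targets=[[0,0,-0.038,0],[0,0,-0.075,0],[0,0,-0.113,0],[-0.04,-0.002,-0.113,0],[-0.0795,-0.0045,-0.113,0]])

```text
time: 4.95
tool_pos: [0.5836, -0.0625, 0.1766]
tool_rot: [0.004, 0.635, 0.773, 0.002]
contact_force: [0.4, -0.2, -1.3]
gripper_width: 0.12
```

Request:
jog_arm(targets=[[-0.04,-0.002,0,0],[-0.0795,-0.0045,0,0],[-0.119,-0.0065,0,0],[-0.159,-0.0085,0,0],[-0.1985,-0.011,0,0]])

```text
time: 5.37
tool_pos: [0.608, -0.2617, 0.1718]
tool_rot: [0.0, 0.636, 0.771, 0.0]
contact_force: [-0.1, 0.9, -0.7]
gripper_width: 0.119
```

Request:
jog_arm(targets=[[-0.04,-0.002,0,0],[-0.0795,-0.0045,0,0],[-0.119,-0.0065,0,0],[-0.119,-0.0065,0.027,0],[-0.119,-0.0065,0.053,0]])

```text
time: 5.78
tool_pos: [0.6254, -0.3818, 0.1208]
tool_rot: [0.003, 0.638, 0.77, 0.0]
contact_force: [0.2, 0.4, -1.5]
gripper_width: 0.118
```

Request:
jog_arm(targets=[[0,0,0.027,0],[0,0,0.045,0],[0,0,0.05,0],[0,0,0.05,0]])

```text
time: 6.12
tool_pos: [0.6229, -0.3767, 0.0659]
tool_rot: [-0.002, 0.636, 0.771, -0.0]
contact_force: [0.7, 0.3, -0.9]
gripper_width: 0.118
```

Run:
```python
from h import *
s=manip.state();print(s["time"],s["tool_pos"],yaw(),s["contact_force"],s["gripper_width"])
crop("top","c5",290,90,160,120,5)
tilts(0,dz=.008,deg=(10,15,20,25))
```

```text
6.1167 [ 0.6229 -0.3767  0.0659] 10.966356813281093 [ 0.6647  0.2948 -0.9129] 0.11814581603147471
10 [281.0568 144.2205] [387.6744 158.751 ] [ 0.5993 -0.2498  0.0373]
15 [281.0723 146.9056] [387.1658 159.6358] [ 0.5998 -0.2522  0.0261]
20 [281.1561 149.3295] [387.1305 160.3872] [ 0.6005 -0.2556  0.0151]
25 [281.3057 151.4768] [387.5515 161.0053] [ 0.6013 -0.26    0.0045]
```

View pics/c5.png

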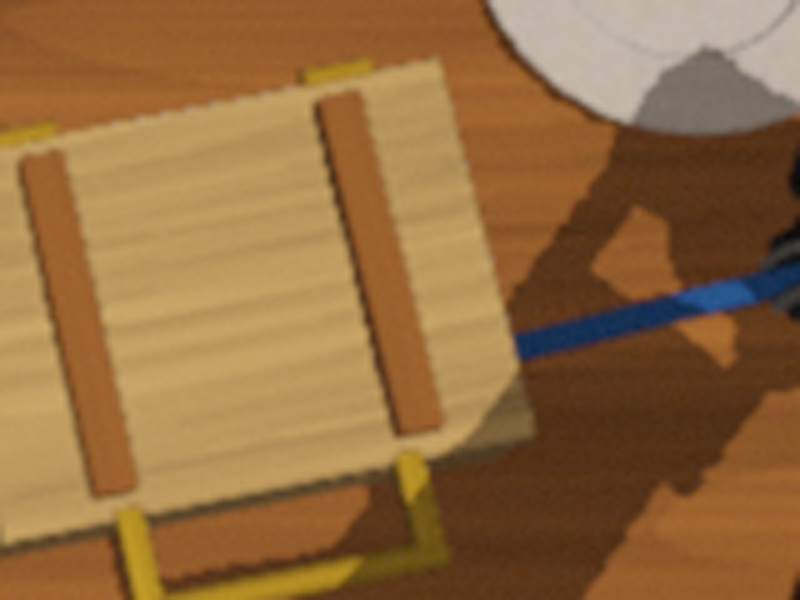

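Request:
jog_arm(targets=[[0.006,0,0.005,0],[0.0125,0,-0.0025,0],[0.018,0,-0.0125,0],[0.0255,0,-0.0245,0],[0.0355,0,-0.0365,0]])

```text
time: 6.58
tool_pos: [0.6196, -0.3473, 0.1105]
tool_rot: [0.007, 0.636, 0.771, -0.002]
contact_force: [1.4, -12.9, 0.6]
gripper_width: 0.117
```

Run:
```python
from h import *
s=manip.state();print(s["time"],s["tool_pos"],yaw(),s["contact_force"],s["gripper_width"])
blue("top",360,480,110,200);blue("side",240,330,90,170)
tilts(0,dz=.008,deg=(15,20,25,30,35,40,45,50))
```

```text
6.5833 [ 0.6196 -0.3473  0.1105] 10.955286571736874 [  1.4209 -12.8747   0.5924] 0.11675674919170256
top area 276 box [393 137  60  22] low 395.0 158 top 451.0 137 left 393 157.0 right 452 137.5
side area 43 box [283 111   6  22] low 284.0 132 top 287.5 111 left 283 130.0 right 288 111.0
15 [278.7083 139.2432] [378.9954 156.8965] [ 0.5963 -0.221   0.0707]
20 [278.8136 141.8365] [379.063  157.7203] [ 0.5969 -0.2244  0.0597]
25 [278.9879 144.1416] [379.6045 158.4005] [ 0.5978 -0.2287  0.0491]
30 [279.2281 146.1455] [380.5993 158.9382] [ 0.5988 -0.234   0.0389]
35 [279.5304 147.8391] [382.0256 159.335 ] [ 0.6    -0.24    0.0292]
40 [279.8905 149.2165] [383.8615 159.5934] [ 0.6013 -0.2469  0.02  ]
45 [280.3039 150.2752] [386.0842 159.716 ] [ 0.6028 -0.2545  0.0115]
50 [280.766  151.0157] [388.6714 159.7062] [ 0.6044 -0.2629  0.0037]
```

Request:
jog_arm(targets=[[0.0115,0,-0.011,0],[0.0245,0,-0.0205,0],[0.0385,0,-0.0285,0],[0.0535,0,-0.035,0],[0.069,0,-0.039,0]])

```text
time: 7.1
tool_pos: [0.6066, -0.2769, 0.1497]
tool_rot: [0.006, 0.636, 0.771, -0.0]
contact_force: [2.6, -4.1, -1.0]
gripper_width: 0.117
```

Request:
jog_arm(targets=[[0.01,0,-0.002,0],[0.016,0,-0.0025,0],[0.016,0,-0.0025,0]])

```text
time: 7.35
tool_pos: [0.6019, -0.2586, 0.1481]
tool_rot: [0.002, 0.636, 0.772, 0.0]
contact_force: [2.2, -3.8, 2.3]
gripper_width: 0.102
```

Run:
```python
from h import *
s=manip.state();print(s["time"],s["tool_pos"],yaw(),s["contact_force"],s["gripper_width"])
a=cams.grab_frame("top")[90:210,290:450,::-1];b=cams.grab_frame("side")[60:180,210:370,::-1]
cv2.imwrite("pics/c6.png",cv2.resize(np.hstack([a,b]),None,fx=2.5,fy=2.5,interpolation=cv2.INTER_CUBIC))
tilts(0,dz=.008,deg=(40,50,60,70,80,90))
```

```text
7.35 [ 0.6019 -0.2586  0.1481] 11.057444548701554 [ 2.1984 -3.8082  2.2804] 0.10161456267278533
40 [274.5474 154.6543] [348.2503 165.4968] [ 0.5821 -0.1598  0.0538]
50 [275.6044 156.4892] [353.9143 165.5103] [ 0.5852 -0.1758  0.0375]
60 [276.8441 156.9656] [360.8507 165.012 ] [ 0.5888 -0.1943  0.0243]
70 [278.2201 156.1475] [368.8727 164.0338] [ 0.5928 -0.2148  0.0146]
80 [279.6874 154.1284] [377.8009 162.6087] [ 0.597  -0.2366  0.0086]
90 [281.2036 151.0215] [387.4621 160.7702] [ 0.6014 -0.2591  0.0066]
```

View pics/c6.png

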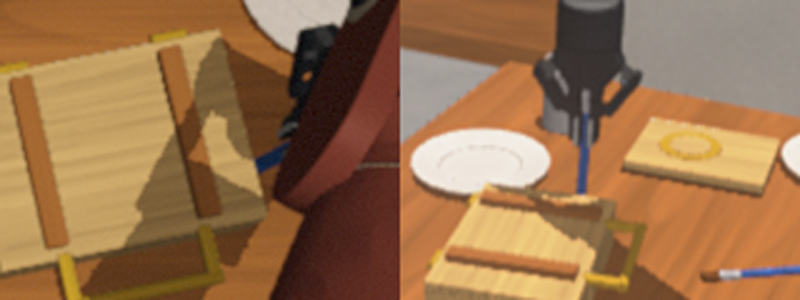

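Run:
```python
from h import *
plan((.601,-.262,.27,11),(.560,.22,.28,11),p0=[.6016,-.259,.147],y0=11)
```

```text
[[-0.0007, -0.0003, -0.0307, 0.0], [-0.0014, -0.0006, -0.0615, 0.0], [-0.0021, -0.0009, -0.0923, 0.0], [-0.0028, -0.0012, -0.123, 0.0], [0.0342, 0.0028, -0.1238, 0.0]]
[[0.037, 0.004, -0.0007, 0.0], [0.074, 0.008, -0.0015, 0.0], [0.111, 0.012, -0.0023, 0.0], [0.148, 0.0159, -0.003, 0.0], [0.185, 0.0199, -0.0038, 0.0]]
[[0.037, 0.004, -0.0008, 0.0], [0.0739, 0.008, -0.0016, 0.0], [0.1109, 0.0119, -0.0023, 0.0], [0.1479, 0.0159, -0.0031, 0.0], [0.1849, 0.0199, -0.0039, 0.0]]
[[0.037, 0.004, -0.0007, 0.0], [0.074, 0.008, -0.0015, 0.0]]
end [0.56 0.22 0.28] 11.0
```

Request:
jog_arm(targets=[[0,0,-0.03,0],[-0.003,0,-0.06,0],[-0.003,0,-0.095,0],[-0.003,0,-0.13,0],[-0.003,0,-0.13,0]])

```text
time: 7.87
tool_pos: [0.604, -0.2628, 0.2843]
tool_rot: [0.004, 0.636, 0.771, 0.002]
contact_force: [1.1, -0.9, 1.1]
gripper_width: 0.098
```

Run:
```python
from h import *
s=manip.state();print(s["time"],s["tool_pos"],yaw(),s["contact_force"],s["gripper_width"])
blue("side",240,330,0,170);blue("top",330,500,60,220)
tilts(0,dz=.008,deg=(50,60,70,80,90,100))
```

```text
7.8667 [ 0.604  -0.2628  0.2843] 10.978553355712132 [ 1.0774 -0.9071  1.1295] 0.09838184183358925
side area 84 box [281  65   6  44] low 282.0 108 top 285.0 65 left 281 107.0 right 286 76.5
top area 154 box [406 127  30  19] low 408.0 145 top 435.0 127 left 406 142.5 right 435 127.0
50 [277.3893 116.3223] [371.7288 150.9884] [ 0.5859 -0.1785  0.1681]
60 [278.6834 117.6815] [379.5514 150.6615] [ 0.5894 -0.197   0.1549]
70 [280.1226 117.5977] [388.7027 149.7032] [ 0.5934 -0.2175  0.1452]
80 [281.6593 116.1579] [398.9873 148.1523] [ 0.5976 -0.2393  0.1392]
90 [283.249  113.4728] [410.2224 146.0462] [ 0.602  -0.2618  0.1372]
100 [284.8511 109.6678] [422.2324 143.4207] [ 0.6064 -0.2843  0.1392]
```

```bash
cat >> h.py <<'E'
def tri(us,ut):
    A=[];b=[]
    for n,(u,v) in (("side",us),("top",ut)):
        o=np.array(cams.get_calibration(n)["cam_to_world"])[:3,3];d=ray(n,u,v,0)-o;d/=np.linalg.norm(d);M=np.eye(3)-np.outer(d,d);A.append(M);b.append(M@o)
    return np.linalg.lstsq(np.vstack(A),np.hstack(b),rcond=None)[0]
E
python3 - <<'E'
from h import *
print(tri((282.3,108.5),(408,144)),tri((282.3,108),(409,144)))
# mug: bright low-saturation rim check in side view
crop("side","c7",170,200,90,90,6)
E
```

```text
[ 0.6008 -0.2495  0.1588] [ 0.6009 -0.2509  0.1597]
```

View pics/c7.png

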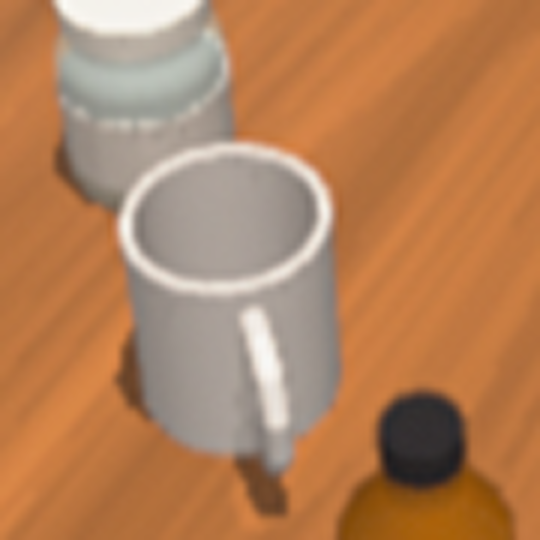

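Request:
jog_arm(targets=[[0.037,0.003,0,0],[0.074,0.007,0,0],[0.111,0.011,0,0],[0.148,0.015,0,0],[0.185,0.019,0,0]])

```text
time: 8.43
tool_pos: [0.5832, -0.0746, 0.2724]
tool_rot: [-0.004, 0.636, 0.771, -0.001]
contact_force: [0.1, 0.1, -0.5]
gripper_width: 0.098
```

Request:
jog_arm(targets=[[0.037,0.004,0,0],[0.074,0.008,0,0],[0.111,0.012,0,0],[0.148,0.016,0,0],[0.185,0.02,0,0]])

```text
time: 8.85
tool_pos: [0.5674, 0.1106, 0.2726]
tool_rot: [-0.003, 0.636, 0.772, -0.002]
contact_force: [0.0, 0.6, -0.6]
gripper_width: 0.096
```

Request:
jog_arm(targets=[[0.037,0.004,0,0],[0.074,0.008,0,0],[0.09,0.01,0,0],[0.09,0.01,0,0],[0.09,0.01,0,0]])

```text
time: 9.27
tool_pos: [0.5607, 0.1995, 0.2731]
tool_rot: [-0.002, 0.635, 0.772, -0.002]
contact_force: [-1.1, 0.3, -0.9]
gripper_width: 0.097
```

Run:
```python
from h import *
s=manip.state();print(s["time"],s["tool_pos"],yaw(),s["contact_force"],s["gripper_width"])
blue("side",150,300,0,300);blue("top",60,300,60,300)
a=cams.grab_frame("top")[110:230,80:220,::-1];b=cams.grab_frame("side")[140:260,140:280,::-1]
cv2.imwrite("pics/c8.png",cv2.resize(np.hstack([a,b]),None,fx=2.8,fy=2.8,interpolation=cv2.INTER_CUBIC))
```

```text
9.2667 [0.5607 0.1995 0.2731] 11.098186386959444 [-1.1258  0.3474 -0.8657] 0.09744026446921146
side area 158 box [212 162   4  44] low 213.5 205 top 212.0 162 left 212 183.0 right 215 183.5
top area 53 box [163 154   5  18] low 166.0 171 top 165.5 154 left 163 155.5 right 167 165.0
```

View pics/c8.png

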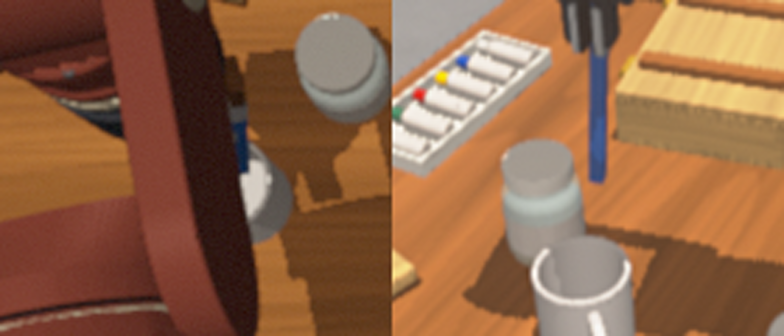

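Run:
```python
from h import *
print("foot",tri((213.6,205.5),(166,171)), "tcp",manip.state()["tool_pos"])
print("mug side",ray("side",207.7,236.5,.085),"mug top",ray("top",130+90/2.95,90+252/2.95,.085))
print("mug base side",ray("side",170+240/6,200+400/6,.0))
```

```text
foot [0.557  0.2108 0.1452] tcp [0.5621 0.1977 0.2754]
mug side [0.556 0.243 0.085] mug top [0.5598 0.2369 0.085 ]
mug base side [0.5528 0.2506 0.    ]
```

Request:
jog_arm(targets=[[0.0165,0.004,0,0],[0.0165,0.004,0.02,0],[0.0165,0.004,0.045,0],[0.0165,0.004,0.07,0],[0.0165,0.004,0.09,0]])

```text
time: 9.88
tool_pos: [0.5626, 0.2146, 0.1845]
tool_rot: [-0.0, 0.637, 0.771, -0.001]
contact_force: [0.1, 0.3, -1.6]
gripper_width: 0.093
```

Request:
jog_arm(targets=[[0,0,0.015,0],[0,0,0.025,0],[0,0,0.033,0],[0,0,0.038,0],[0,0,0.038,0]])

```text
time: 10.3
tool_pos: [0.5628, 0.2154, 0.1478]
tool_rot: [-0.0, 0.636, 0.771, -0.0]
contact_force: [-0.0, -0.1, -0.6]
gripper_width: 0.094
```

Run:
```python
from h import *
s=manip.state();print(s["time"],s["tool_pos"],yaw(),s["contact_force"],s["ft_torque"],s["gripper_width"])
blue("side",150,300,100,300)
for z in (.005,.01,.02):print(np.array(proj("side",s["tool_pos"]+[-.005,.013,z-s["tool_pos"][2]])))
```

```text
10.3 [0.5628 0.2154 0.1478] 10.948975067966034 [-0.036  -0.1482 -0.6445] [ 0.0182 -0.0557  0.015 ] 0.09367151833537454
side area 112 box [211 216   4  29] low 212.0 244 top 211.0 216 left 211 230.0 right 214 230.0
[213.1898 257.641 ]
[213.0399 256.1189]
[212.737  253.0415]
```

Request:
jog_arm(targets=[[0,0,0.003,0],[0,0,0.006,0],[0,0,0.006,0]])

```text
time: 10.6
tool_pos: [0.563, 0.216, 0.1426]
tool_rot: [0.0, 0.636, 0.772, 0.0]
contact_force: [0.3, 0.2, -0.8]
gripper_width: 0.097
```

Request:
jog_arm(targets=[[0,0,0.002,0],[0,0,0.004,0],[0,0,0.004,0]])

```text
time: 10.85
tool_pos: [0.563, 0.216, 0.1383]
tool_rot: [-0.0, 0.636, 0.772, 0.0]
contact_force: [0.5, 1.5, -1.0]
gripper_width: 0.094
```

Request:
jog_arm(targets=[[0,0,0.002,0],[0,0,0.004,0],[0,0,0.004,0]])

```text
time: 11.1
tool_pos: [0.563, 0.2161, 0.1343]
tool_rot: [-0.0, 0.636, 0.772, 0.0]
contact_force: [0.9, 1.6, -0.2]
gripper_width: 0.096
```

Request:
jog_arm(targets=[[0.002,0,0.002,0],[0.002,0,0.004,0],[0.002,0,0.004,0]])

```text
time: 11.35
tool_pos: [0.5639, 0.2178, 0.1324]
tool_rot: [0.001, 0.636, 0.772, 0.001]
contact_force: [1.1, -0.7, 6.1]
gripper_width: 0.099
```

Run:
```python
from h import *
s=manip.state();print(s["time"],s["tool_pos"],s["contact_force"],s["ft_torque"],s["gripper_width"])
b=cams.grab_frame("side")[160:290,150:280,::-1]
cv2.imwrite("pics/c9.png",cv2.resize(b,None,fx=4.5,fy=4.5,interpolation=cv2.INTER_CUBIC))
```

```text
11.35 [0.5639 0.2178 0.1324] [ 1.0666 -0.6525  6.0526] [-0.1786  0.0358  0.0086] 0.09879428844761957
```

View pics/c9.png

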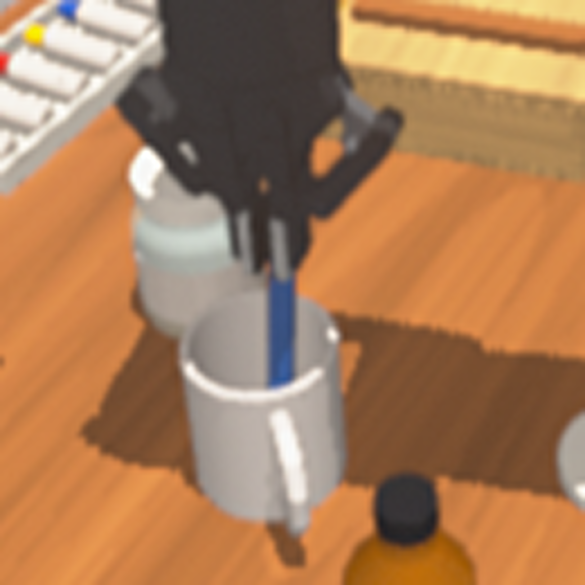

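Run:
```python
from h import *
for z in(.33,.345,.355):print(z,ray("top",164.5,139,z))
print("bottle",ray("top",110,236,.13),ray("side",240,272,.13))
```

```text
0.33 [0.5694 0.1694 0.33  ]
0.345 [0.5652 0.1657 0.345 ]
0.355 [0.5624 0.1632 0.355 ]
bottle [0.4339 0.3207 0.13  ] [0.4313 0.3296 0.13  ]
```

Request:
jog_arm(targets=[[0,0,-0.001,0],[0,0,-0.001,0],[0,0,-0.001,0],[0,0,-0.001,0],[0,0,-0.001,0]], fingers=0.5)

```text
time: 11.82
tool_pos: [0.5623, 0.2178, 0.131]
tool_rot: [-0.0, 0.636, 0.772, -0.0]
contact_force: [0.1, -0.1, 0.3]
gripper_width: 0.5
```

Request:
jog_arm(targets=[[0.01,0,-0.001,0],[0.025,0,-0.001,0],[0.04,0,-0.001,0],[0.055,0,-0.001,0],[0.065,0,-0.001,0]])

```text
time: 12.23
tool_pos: [0.5495, 0.2842, 0.1325]
tool_rot: [-0.0, 0.635, 0.772, 0.0]
contact_force: [-0.3, -0.3, -0.2]
gripper_width: 0.502
```

Run:
```python
from h import *
s=manip.state();print(s["time"],s["tool_pos"],s["contact_force"],s["gripper_width"])
blue("side",150,300,100,300);blue("top",60,300,60,300)
f=cams.grab_frame("side");cv2.imwrite("pics/s_rel.png",f[:,:,::-1])
plan((.552,.281,.24,11),(.45,0,.24,11),(.491,-.154,.16,11),p0=[.552,.281,.134],y0=11)
```

```text
12.2333 [0.5495 0.2842 0.1325] [-0.3299 -0.3143 -0.2185] 0.5017684748319471
side area 13 box [213 208   2  10] low 214.0 217 top 213.5 208 left 213 209.0 right 214 212.5
top area 33 box [171 170   3  12] low 171.5 181 top 172.0 170 left 171 175.5 right 173 174.0
[[0.0, 0.0, -0.0353, 0.0], [0.0, 0.0, -0.0707, 0.0], [0.0, 0.0, -0.106, 0.0], [-0.032, -0.0192, -0.106, 0.0], [-0.0641, -0.0384, -0.106, 0.0]]
[[-0.032, -0.0193, 0.0, 0.0], [-0.0641, -0.0385, 0.0, 0.0], [-0.0961, -0.0577, 0.0, 0.0], [-0.1282, -0.0769, 0.0, 0.0], [-0.1602, -0.0961, 0.0, 0.0]]
[[-0.0321, -0.0192, 0.0, 0.0], [-0.0639, -0.0171, 0.016, 0.0], [-0.0957, -0.0149, 0.032, 0.0], [-0.1275, -0.0127, 0.048, 0.0], [-0.1593, -0.0106, 0.064, 0.0]]
[[-0.0318, 0.0022, 0.016, 0.0]]
end [ 0.491 -0.154  0.16 ] 11.0
```

Request:
jog_arm(targets=[[0,0,-0.035,0],[0,0,-0.07,0],[0,0,-0.105,0],[0,0,-0.14,0],[0,0,-0.17,0]])

```text
time: 12.8
tool_pos: [0.5505, 0.2813, 0.3054]
tool_rot: [0.001, 0.636, 0.771, 0.001]
contact_force: [0.3, 0.4, 0.4]
gripper_width: 0.501
```

Request:
jog_arm(targets=[[-0.032,-0.019,0,0],[-0.064,-0.0385,0,0],[-0.096,-0.0575,0,0],[-0.128,-0.077,0,0],[-0.16,-0.096,0,0]])

```text
time: 13.22
tool_pos: [0.4855, 0.1046, 0.3025]
tool_rot: [0.0, 0.636, 0.772, -0.0]
contact_force: [-0.4, -0.6, 0.2]
gripper_width: 0.496
```

Request:
jog_arm(targets=[[-0.036,-0.01,0,0],[-0.072,-0.02,0,0],[-0.108,-0.02,0,0],[-0.14,-0.02,0,0],[-0.16,-0.02,0,0]], fingers=0.4)

```text
time: 13.63
tool_pos: [0.4971, -0.0578, 0.3027]
tool_rot: [0.001, 0.637, 0.771, -0.0]
contact_force: [0.8, 0.7, 0.2]
gripper_width: 0.399
```

Run:
```python
from h import *
s=manip.state();print(s["time"],s["tool_pos"],yaw(),s["gripper_width"])
blue("side",190,300,130,300);blue("top",60,260,60,300)
a=cams.grab_frame("top")[100:240,80:240,::-1];b=cams.grab_frame("side")[150:290,150:310,::-1]
cv2.imwrite("pics/c10.png",cv2.resize(np.hstack([a,b]),None,fx=2.5,fy=2.5,interpolation=cv2.INTER_CUBIC))
plan((.491,-.154,.16,11))
```

```text
13.6333 [ 0.4971 -0.0578  0.3027] 10.80194931816528 0.3992768033810758
side area 170 box [210 202   5  43] low 211.5 244 top 211.0 202 left 210 243.5 right 214 223.0
top area 29 box [171 170   3  12] low 171.0 181 top 172.0 170 left 171 175.5 right 173 172.5
[[-0.0192, -0.0049, 0.0285, -0.02], [-0.0385, -0.0099, 0.0569, -0.04], [-0.0577, -0.0148, 0.0854, -0.06], [-0.0769, -0.0198, 0.1139, -0.08], [-0.0962, -0.0247, 0.1424, -0.1]]
end [ 0.491 -0.154  0.16 ] 10.9994989869946
```

Run:
```python
from h import *
f=tri((211.5,202),(172,170));print(f)
g=np.array([.558,.24,.006]);print(f-g,np.linalg.norm(f-g))
t=cams.grab_frame("top");h=cv2.cvtColor(t,cv2.COLOR_RGB2HSV)
print([(r,h[r,165:178,0].tolist(),h[r,165:178,2].tolist()) for r in range(150,190,6)])
```

```text
[0.5631 0.2013 0.1439]
[ 0.0051 -0.0387  0.1379] 0.1433543364809154
[(150, [14, 14, 15, 15, 15, 15, 14, 14, 15, 14, 14, 14, 14], [169, 168, 169, 169, 168, 171, 169, 170, 169, 170, 170, 171, 169]), (156, [15, 15, 15, 14, 13, 12, 12, 12, 13, 13, 14, 14, 14], [177, 177, 178, 156, 114, 100, 105, 108, 103, 117, 156, 178, 179]), (162, [16, 16, 12, 15, 14, 13, 13, 13, 11, 11, 12, 13, 14], [111, 119, 130, 140, 122, 77, 75, 81, 67, 60, 72, 105, 140]), (168, [18, 17, 17, 15, 170, 120, 0, 9, 15, 0, 13, 13, 11], [213, 218, 217, 204, 150, 95, 91, 87, 83, 81, 94, 96, 98]), (174, [17, 17, 17, 15, 14, 113, 107, 108, 110, 114, 17, 18, 15], [216, 215, 218, 219, 181, 100, 82, 77, 76, 110, 189, 185, 110]), (180, [17, 16, 17, 17, 14, 110, 107, 110, 135, 24, 22, 18, 14], [216, 217, 218, 218, 182, 105, 79, 77, 126, 192, 184, 119, 93]), (186, [17, 16, 17, 17, 17, 14, 21, 15, 18, 13, 14, 14, 15], [217, 216, 217, 216, 216, 216, 201, 161, 108, 100, 100, 102, 99])]
```

Request:
jog_arm(targets=[[-0.019,-0.005,0.0285,0],[-0.0385,-0.01,0.057,0],[-0.0575,-0.015,0.085,0],[-0.077,-0.02,0.114,0],[-0.096,-0.0245,0.1425,0]])

```text
time: 14.3
tool_pos: [0.4916, -0.1528, 0.159]
tool_rot: [0.0, 0.635, 0.772, 0.0]
contact_force: [1.0, -0.2, 0.3]
gripper_width: 0.402
```

Request:
jog_arm(targets=[[0,0,0,0],[0,0,0,0]])

```text
time: 14.47
tool_pos: [0.4905, -0.1522, 0.1582]
tool_rot: [-0.002, 0.636, 0.772, -0.0]
contact_force: [-0.2, -0.8, 1.3]
gripper_width: 0.399
```

Run:
```python
from h import *
s=manip.state();print(s["time"],s["tool_pos"],yaw(),s["gripper_width"])
b=cams.grab_frame("side")[80:200,210:370,::-1];c=cams.grab_frame("side")[150:270,160:240,::-1]
cv2.imwrite("pics/c11.png",cv2.resize(np.hstack([b,c]),None,fx=3.3,fy=3.3,interpolation=cv2.INTER_CUBIC))
print(np.array(proj("side",[.491,-.154,.06])),np.array(proj("side",s["tool_pos"])))
```

```text
14.4667 [ 0.4905 -0.1522  0.1582] 10.99188787122247 0.39922606479110134
[303.1036 161.457 ] [305.9507 130.9462]
```

View pics/c11.png

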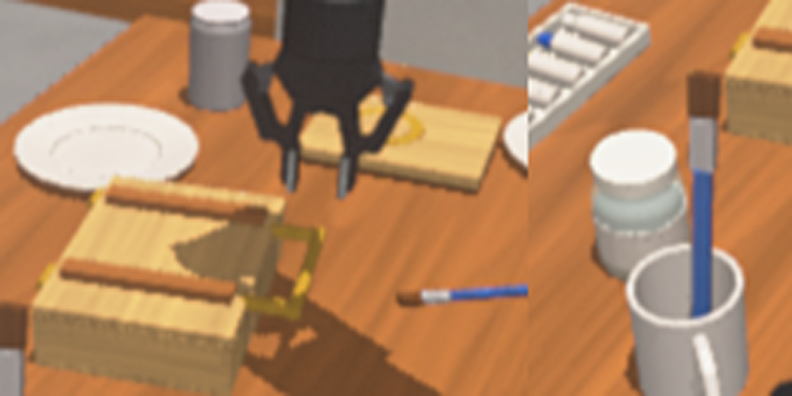

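Request:
jog_arm(targets=[[0,0,0.03,0],[0,0,0.06,0],[0,0,0.085,0],[0,0,0.099,0],[0,0,0.099,0]])

```text
time: 14.98
tool_pos: [0.4907, -0.1517, 0.0595]
tool_rot: [-0.002, 0.635, 0.772, -0.0]
contact_force: [-0.2, 0.8, 0.2]
gripper_width: 0.4
```

Request:
jog_arm(targets=[[0,0,0,0],[0,0,0,0],[0,0,0,0],[0,0,0,0],[0,0,0,0]], fingers=0)

```text
time: 15.4
tool_pos: [0.4934, -0.1537, 0.0638]
tool_rot: [0.002, 0.636, 0.772, 0.001]
contact_force: [-1.2, 3.7, 7.6]
gripper_width: 0.115
```

Run:
```python
from h import *
s=manip.state();print(s["time"],s["tool_pos"],yaw(),s["contact_force"],s["ft_torque"],s["gripper_width"])
```

```text
15.4 [ 0.4934 -0.1537  0.0638] 10.993534432252638 [-1.2288  3.6626  7.5968] [ 0.5612  0.2054 -0.0211] 0.11538936803698535
```

Request:
jog_arm(targets=[[0,0.001,-0.018,0],[0,0.003,-0.0365,0],[0,0.007,-0.0545,0],[0,0.0125,-0.072,0],[0,0.0195,-0.0885,0]])

```text
time: 15.82
tool_pos: [0.5109, -0.1502, 0.1509]
tool_rot: [0.001, 0.636, 0.772, -0.0]
contact_force: [3.3, -2.4, -6.7]
gripper_width: 0.114
```

Request:
jog_arm(targets=[[0,0,0,0]])

```text
time: 15.9
tool_pos: [0.5121, -0.15, 0.1537]
tool_rot: [0.001, 0.636, 0.772, 0.0]
contact_force: [-4.4, 0.8, 0.7]
gripper_width: 0.115
```

```bash
cat >> h.py <<'E'
def lid():
    s=manip.state();x=np.array([.9817,.1905,0]);h=np.array([.6980,-.1138,.06]);d=s["tool_pos"]-h;u,z=-d@x,d[2]
    print("t",s["time"],"tcp",s["tool_pos"],"R",np.hypot(u,z),"ang",np.arctan2(z,u),"side",d@[-.1905,.9817,0],"F",s["contact_force"],"T",s["ft_torque"],"w",s["gripper_width"],"u",u)
E
python3 -c "
from h import *
lid()"
```

```text
t 15.9 tcp [ 0.5121 -0.15    0.1537] R 0.21126988928413087 ang 0.45932414576061964 side -0.00014218297760403904 F [-4.3975  0.8235  0.6653] T [ 0.0844  0.7239 -0.018 ] w 0.1152225497997899 u 0.18937225901105947
```

Request:
jog_arm(targets=[[0,0.0085,-0.0165,0],[0,0.0185,-0.032,0],[0,0.0295,-0.0465,0],[0,0.042,-0.06,0],[0,0.0555,-0.072,0]])

```text
time: 16.32
tool_pos: [0.5619, -0.1405, 0.2241]
tool_rot: [-0.003, 0.636, 0.771, -0.005]
contact_force: [-18.8, -2.5, 14.3]
gripper_width: 0.114
```

Request:
jog_arm(targets=[[0,0,0,0]])

```text
time: 16.4
tool_pos: [0.5652, -0.1399, 0.2275]
tool_rot: [-0.0, 0.636, 0.772, -0.002]
contact_force: [-16.8, 1.7, 16.0]
gripper_width: 0.115
```

```bash
python3 -c "
from h import *
lid()
R=.21
for a in (55,60,65,70,75,79,82,85,87,88.5,90):
  r=np.radians(a);print(a,R*(1-np.cos(r))-.075,-(R*np.sin(r)-.1605))"
```

```text
t 16.4 tcp [ 0.5652 -0.1399  0.2275] R 0.21535267281102358 ang 0.8911728816052933 side -0.00028305599324717596 F [-16.7706   1.7444  16.0441] T [ 0.0938  3.0185 -0.0846] w 0.1152214532772736 u 0.13534919377559448
55 0.014548948366280304 -0.011521929300688266
60 0.02999999999999997 -0.0213653347947321
65 0.0462501650344531 -0.029824635277696465
70 0.06317576990160954 -0.03683545036504074
75 0.08064800052847064 -0.04234442352070433
79 0.09493011097092556 -0.04564170852400942
82 0.10577364879838626 -0.04745629443572977
85 0.1166972940229918 -0.04870088659926655
87 0.12400944918898175 -0.04921220229846049
88.5 0.12950284085534663 -0.04942803824486702
90 0.13499999999999995 -0.04949999999999999
```

Request:
jog_arm(targets=[[0,-0.002,-0.003,0],[0,-0.003,-0.005,0],[0,-0.003,-0.005,0]])

```text
time: 16.65
tool_pos: [0.5625, -0.1403, 0.2255]
tool_rot: [0.001, 0.636, 0.771, 0.0]
contact_force: [2.8, -3.0, -5.4]
gripper_width: 0.115
```

```bash
python3 -c "
from h import *
lid();print(yaw(),manip.state()['tool_rot'])"
```

```text
t 16.65 tcp [ 0.5625 -0.1403  0.2255] R 0.21553354020897109 ang 0.8754550138806679 side -0.0002001752605292981 F [ 2.7626 -2.9828 -5.427 ] T [-0.5372 -0.4646 -0.0307] w 0.11454906877817154 u 0.138081034234713
10.9684958792313 [0.0011 0.6363 0.7714 0.0001]
```

Request:
jog_arm(targets=[[0,0.0175,-0.0135,0],[0,0.033,-0.0235,0],[0,0.0495,-0.032,0],[0,0.066,-0.039,0],[0,0.066,-0.039,0]])

```text
time: 17.07
tool_pos: [0.6287, -0.1276, 0.2677]
tool_rot: [0.001, 0.636, 0.772, 0.0]
contact_force: [-4.2, -1.4, 7.2]
gripper_width: 0.111
```

```bash
python3 -c "
from h import *
lid()"
```

```text
t 17.0667 tcp [ 0.6287 -0.1276  0.2677] R 0.2194004846749933 ang 1.2431489004387746 side -0.0003205712620454438 F [-4.2202 -1.3635  7.2337] T [-0.3273  0.8854 -0.0622] w 0.11101163061530975 u 0.07060669595358655
```

Request:
jog_arm(targets=[[0,0.0165,-0.006,0],[0,0.033,-0.01,0],[0,0.046,-0.012,0],[0,0.056,-0.013,0],[0,0.062,-0.0135,0]])

```text
time: 17.48
tool_pos: [0.6883, -0.1162, 0.2807]
tool_rot: [0.001, 0.636, 0.772, -0.0]
contact_force: [-1.6, -1.3, 6.4]
gripper_width: 0.111
```

Request:
jog_arm(targets=[[0,0.003,0,0],[0,0.006,0,0],[0,0.008,0,0],[0,0.0085,0,0],[0,0.0085,0,0]])

```text
time: 17.9
tool_pos: [0.6957, -0.1148, 0.281]
tool_rot: [0.001, 0.636, 0.771, -0.001]
contact_force: [-3.1, -1.4, 7.0]
gripper_width: 0.11
```

Request:
jog_arm(targets=[[0,0,0,0],[0,0,0,0],[0,0,0,0],[0,0,0,0],[0,0,0,0]])

```text
time: 18.32
tool_pos: [0.6956, -0.1148, 0.2809]
tool_rot: [0.001, 0.636, 0.771, -0.001]
contact_force: [-1.9, -1.7, 7.1]
gripper_width: 0.107
```

```bash
python3 -c "
from h import *
lid()
f=cams.grab_frame('side');cv2.imwrite('pics/f_side.png',f[:,:,::-1]);g=cams.grab_frame('top');cv2.imwrite('pics/f_top.png',g[:,:,::-1])
x=np.array([.9817,.1905,0]);y=np.array([-.1905,.9817,0])
for nm,H in (('a',[.6971,-.1142,.06]),('b',[.6995,-.1135,.06])):
  for th in (1.5,1.571,1.64):
    for r in (.17,):
      P=np.array(H)+r*(-np.cos(th)*x+np.sin(th)*np.array([0,0,1]))
      print(nm,th,[np.round(proj('side',P+k*y),1) for k in (-.115,.115)],[np.round(proj('top',P+k*y),1) for k in (-.115,.115)])
blue('side',190,300,130,300);blue('top',60,260,60,300)
"
```

```text
t 18.3167 tcp [ 0.6956 -0.1148  0.2809] R 0.22092293661899265 ang 1.5593060513190353 side -0.0005314626773872941 F [-1.8674 -1.7222  7.1449] T [-0.3854  0.8202  0.0973] w 0.10742004728911973 u 0.0025384095436362065
a 1.5 [array([247. ,  81.4]), array([220.1, 115.7])] [array([407.4,  74.3]), array([278.2, 100.6])]
a 1.571 [array([243. ,  80.8]), array([215.4, 114.9])] [array([405.7,  67.8]), array([276.8,  94. ])]
a 1.64 [array([239.2,  80.6]), array([210.9, 114.5])] [array([403.9,  61.7]), array([275.4,  87.9])]
b 1.5 [array([246.2,  81.4]), array([219.1, 115.6])] [array([406.9,  73. ]), array([277.8,  99.3])]
b 1.571 [array([242.2,  80.8]), array([214.4, 114.8])] [array([405.2,  66.5]), array([276.4,  92.7])]
b 1.64 [array([238.3,  80.5]), array([209.9, 114.4])] [array([403.4,  60.4]), array([275. ,  86.6])]
side area 171 box [210 202   5  44] low 211.0 245 top 211.0 202 left 210 243.5 right 214 223.0
top area 29 box [171 170   3  12] low 171.0 181 top 172.0 170 left 171 175.5 right 173 172.5
```

```bash
python3 -c "
from h import *
a=cv2.imread('pics/f_side.png');b=cv2.imread('pics/side0.png')
d=np.abs(a.astype(int)-b).sum(2)>45
for r in range(104,166,5):
  c=np.nonzero(d[r,190:330])[0]+190;print(r,c[:1],c[-1:],end=' ; ')
print()
x=np.array([.9817,.1905,0]);y=np.array([-.1905,.9817,0]);H=np.array([.698,-.1138,.06])
for th in (1.45,1.5,1.571,1.64):
  e=-np.cos(th)*x+np.sin(th)*np.array([0,0,1]);n=np.sin(th)*x+np.cos(th)*np.array([0,0,1])
  print(th,[np.round(proj('side',H+.115*y+r*e+t*n),1).tolist() for r in (.05,.1,.17) for t in (.0035,-.0065)])
"
```

```text
104 [221] [245] ; 109 [218] [245] ; 114 [217] [245] ; 119 [215] [245] ; 124 [216] [245] ; 129 [215] [265] ; 134 [218] [264] ; 139 [217] [295] ; 144 [218] [296] ; 149 [212] [307] ; 154 [202] [306] ; 159 [193] [305] ; 164 [195] [303] ; 
1.45 [[218.9, 156.8], [222.5, 157.7], [220.0, 140.6], [223.7, 141.6], [221.6, 116.1], [225.5, 117.0]]
1.5 [[218.0, 156.6], [221.6, 157.4], [218.1, 140.2], [221.8, 141.0], [218.3, 115.4], [222.2, 116.2]]
1.571 [[216.7, 156.5], [220.3, 157.0], [215.5, 139.9], [219.2, 140.4], [213.6, 114.7], [217.5, 115.2]]
1.64 [[215.5, 156.4], [219.0, 156.7], [213.0, 139.7], [216.6, 139.9], [209.2, 114.4], [213.0, 114.6]]
```

Request:
jog_arm(targets=[[0,0.001,0,0],[0,0.002,0,0],[0,0.0025,0,0],[0,0.0025,0,0],[0,0.0025,0,0]])

```text
time: 18.93
tool_pos: [0.6979, -0.1143, 0.2809]
tool_rot: [0.001, 0.636, 0.771, -0.001]
contact_force: [-2.5, -1.4, 7.8]
gripper_width: 0.107
```

Request:
jog_arm(targets=[[0,0,0,0],[0,0,0,0],[0,0,0,0],[0,0,0,0],[0,0,0,0]])

```text
time: 19.35
tool_pos: [0.6979, -0.1144, 0.2809]
tool_rot: [0.001, 0.636, 0.771, -0.001]
contact_force: [-2.8, -2.4, 7.2]
gripper_width: 0.11
```

Request:
jog_arm(targets=[[0,0,0,0],[0,0,0,0],[0,0,0,0],[0,0,0,0],[0,0,0,0]])

```text
time: 19.77
tool_pos: [0.6979, -0.1143, 0.281]
tool_rot: [0.001, 0.636, 0.771, -0.001]
contact_force: [-3.1, -1.5, 7.6]
gripper_width: 0.107
```

```bash
python3 -c "
from h import *
lid();blue('side',190,240,180,300)
a=cams.grab_frame('side')[:,:,::-1].astype(int);b=cv2.imread('pics/side0.png')
d=np.abs(a-b).sum(2)>45
for r in range(114,150,5):
  c=np.nonzero(d[r,190:330])[0]+190;print(r,c[:1],end=' ; ')
for nm,(x0,y0,x1,y1) in dict(jar=(175,185,196,230),bottle=(222,262,262,322),jarlid=(270,245,312,280),mug=(188,222,230,278)).items(): print(nm,'changed px',d[y0:y1,x0:x1].mean())
"
```

```text
t 19.7667 tcp [ 0.6979 -0.1143  0.281 ] R 0.2209555168375622 ang 1.569839536141748 side -0.0004981517742804021 F [-3.0709 -1.5444  7.6267] T [-0.3645  1.025   0.0371] w 0.10741311763971427 u 0.00021140814101625898
side area 170 box [210 202   5  43] low 211.5 244 top 211.0 202 left 210 243.5 right 214 223.0
114 [216] ; 119 [215] ; 124 [214] ; 129 [215] ; 134 [218] ; 139 [217] ; 144 [217] ; 149 [211] ; jar changed px 0.0
bottle changed px 0.0
jarlid changed px 0.0
mug changed px 0.07312925170068027
```

Everything holds steady: the lid is at about 1.56–1.57 rad and still, the brush stands in the mug, and the other things show no change. Handing in.

```bash
python3 -c "
from plant import manip
print(manip.job_done())"
```

```text
the job is handed in; nothing more can be done
None
```

I stood the brush bristles up in the mug, swung the lid upright by its brass handle, and handed the job in at about 19.8 s with the gripper still holding the bar. The hand-in reported no verdict.

- **Brush:** The tool could only point down, so I tilted the brush in the grip. I pressed its bristle end on the box edge, then pushed its foot against the box's side until it was near vertical. I lowered it to the mug floor and let go. It leans about 16° and was unchanged in the final picture.
- **Lid:** The gripper position puts the lid at about 1.57 rad. The side picture's edge slope, a coarser check, suggests 1.55–1.6 rad. Neither is more than about 0.03 rad from upright. The gripper's position stayed within 0.1 mm over the last 0.8 s.
- **Other things:** The jar, bottle and jar lid showed no changed pixels in the side view. About 7% of pixels changed around the mug, which I put down to the brush now standing in it.

**Checks that disagreed or were missed:**
- The gripper ended about 11 mm above where the bar should be, against about 4 mm when I gripped it. Either the bar slid somewhat in the pads or my height estimate is off. This is within the 35 mm allowed.
- The wrist still feels about 8 N in total.
- The picture limit stopped me viewing the final scene, so I checked the end state by image code only.

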